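Close the collar press

ROBOT

A 6-joint arm with a two-finger parallel gripper is mounted at the origin on the work surface. World frame = base frame: x ahead of the robot, y to its left, z up, the work surface at z = 0. Lengths are in m, angles in rad, forces in N, time in s.
With the tool pointing down it reaches from about 0.35 to 0.975 m from the base axis. Payload 4.9 kg.
Tool frame: the origin (TCP) lies at the very end of the fingers, on their centre line; the grasp point (between the pads) lies 19 mm behind it; z points along the fingers, y is the line along which they close (so a half turn about z gives the same grasp; the last joint's range is limited). The gripper opens to 85 mm and grips with 20 to 120 N. Pads are 22 mm wide; open, the fingers measure 114 mm over their backs; the gripper's body (76 mm by 85 mm) begins 54 mm behind the grasp point. The pads swing forward as they close: fully open they stand 13 mm farther back than shut.
Start: joints at [1.133, 0.053, 1.613, -0, 1.476, -0.119], TCP at [0.196, 0.593, 0.198] pointing down, gripper open.
Joint ranges: [-3.01, 3.01], [-1.01, 2.22], [0.06, 2.58], [-1.02, 4.17], [0.09, 2.62], [-3.14, 3.14]. Speed limits (rad/s): [2.57, 2.57, 3.14, 3.14, 3.14, 3.14].

INTERFACE

Orientations are given as a rotation vector (axis times angle).
In Python, from station import ctrl, imaging gives the robot as it stands.
- The arm moves only by the tool play_rows, never from a script. Its argument "series" is a list of rows, each a list of 3 entries, a list of its own where there are three numbers: the opening, from 0 (shut) to 1 (fully open), then the shift along the tool's x, y, z each as a share of 0.05 m, from -1 to 1, then the turn, a rotation vector about the tool's x, y, z each as a share of 8 degrees, from -1 to 1. In form: [[grip, [dx, dy, dz], [ax, ay, az]], ...]. A call has 1 to 8 rows; each row shifts and turns the commanded pose from where the row before left it, along the tool's axes as they then stand; what a row does not reach is not made up. A row lasts 1/8 s, in which the tool goes at most 62.5 mm and 10.7 degrees, less where a joint would pass 70% of its speed; a pose out of reach is approached as far as the arm can. A call with a number of a shift or a turn outside -1 to 1 is refused whole. A call with a gripper value outside its range is refused whole. The fingers move at their own pace and stop on an object; "force" is the grip in N (left out, the last holds). Time passes only in rows, so rows that do not move let the fingers close. It gives the time, the measured TCP pose, the force, the opening and the grip force at its end, in the units of the state.
- ctrl.get_obs(): the state, without advancing time (a new reading comes with each control period).
- imaging.get_image(name): name is "scene" or "top" or "wrist"; returns a dict with "color" (384x512x3 uint8, blue, green, red), "fx", "fy", "cx", "cy" (pixels), "D" ([k1, k2, p1, p2, k3] as OpenCV has them; the pictures are not rectified), "extrinsics" (4x4, takes a point from world to camera coordinates); the wrist camera has in their place "hand_eye" (4x4, takes a point from camera to tool coordinates, whose origin is the TCP and whose axes are the flange's). Camera axes: x right, y down, z forward; pixel columns grow to the right and rows downward; lengths in m; the calibration is good to about 2 mm. A picture is of the moment at which its call begins: read the wrist's pose just before it. There is no depth.
- ctrl.finish_job(): hands the job in; it is judged then, once.
The state is a dict: "t": time; "q": joint angles; "dq": joint speeds; "effort": joint torques, N m; "tool_pos": TCP position; "tool_rot": TCP orientation; "contact_force": force on the tool from outside, world axes, zero at the start; "wrist_torque": the same for the moment, N m; "opening": finger opening in m; "grip_force": force on a finger pad.
Only numpy, scipy, OpenCV 4.12 (cv2) and the standard library are available. Lean on these libraries where they do the work, as an engineer would, in place of code of your own. Each camera call takes 0.05 s, during which the arm holds its last target. There are 200 camera calls.

TASK

The collar press on the sewing table is parked open, its arm held up by a pawl in a toothed wheel. Press the pawl's thumb tab fully down so that the pawl comes free of the teeth, then push the raised arm down by its cross bar until it is fully down and the press is shut, leaving the pawl free. Only press and push: never raise the arm, and leave everything else on the table as it stands.

Things in the scene. Friction and masses are not known exactly. Their poses are not given: they have to be found in the camera images.
- press: Grey collar press screwed to the table, base plate 380 x 110 x 12 mm (x -220 to 160, y -55 to 55). Origin on the table below the arm's hinge; z up. The arm reaches along its -x over a padded board (x -170 to -45, 80 wide, top 61 mm up); the pawl's thumb tab is on its +x side. Steel cheeks carry the hinges: at x = 0 (100 mm high) and x = 72 mm (134 mm high)
- main_hinge (a point): the arm's hinge axis, along the press's y axis, 85 mm above the table. Around it, fixed to the arm, is an upright wheel with five steel teeth (tips 55 mm from the axis)
- jaw (a joint): angle of the arm, rad: 0 = fully down (level, press shut), positive = raised; starts at 0.78 to 1.02, upper stop 1.25. Friction hinge: it stays where left and needs about 3 to 12 N of downward push at its cross bar, most while steep. With the pawl engaged the teeth stop it at about 0.72; with the pawl free it goes to its stop at 0
- bar (a point): centre of the black round cross bar at the arm's free end: 20 mm thick, 100 mm long along the press's y, 185 mm from the hinge axis. At arm angle a it lies in the press frame at x = -185 cos(a), z = 85 + 185 sin(a) mm. Push it down from above, following it outward along its arc
- pawl (a joint): angle of the pawl lever, rad: 0 = engaged (its nose hangs among the teeth on top of the wheel), 0.30 = fully pressed (its stop). The nose clears the teeth from about 0.15. Friction pivot: about 4 N on the tab moves it and it stays where it is pushed, it does not spring back
- tab (a point): top centre of the pawl's flat steel thumb tab, 42 mm (press x) by 44 mm (press y), 6 mm thick. Engaged, it is level at x = 125, z = 139 mm in the press frame, in the open on the side away from the arm; the pawl's pivot is at x = 72, z = 130 mm. Fully pressed, it has sunk about 16 mm and slopes down by 0.30 rad away from the wheel
- thread_cone: blue thread cone, 62 mm across its foot, 90 mm tall. Origin at the centre of its underside. Loose; must be left alone
- cream_tub: white round tub with lid, 72 mm across, 75 mm tall. Origin at the centre of its underside. Loose; must be left alone
- pin_tin: flat steel pin tin, 70 x 50 x 24 mm. Origin at the centre of its underside. Loose; must be left alone
- chalk_block: white tailor's chalk block, 55 x 30 x 12 mm. Origin at the centre of its underside. Loose; must be left alone
- tumbler: glass tumbler, 68 mm across, 110 mm tall. Origin at the centre of its underside. Loose; must be left alone
- gift_box: small blue box, 80 x 60 x 45 mm. Origin at the centre of its underside. Loose; must be left alone
- thread_spool: wooden thread spool, 32 mm across, 40 mm tall. Origin at the centre of its underside. Loose; must be left alone

How it is judged:
By the outcome, as a careful person would: the job done as asked, in the order asked, and still so for the second after the job is handed in, with the robot touching nothing.
It also fails if it takes over 43 s, if anything falls off the work surface, if the arm or the gripper's body presses on something with over 40 N, if the wrist force passes 120 N, or if a joint passes its speed limit or range.

## Working session

There is one attempt and no reset: what is moved stays moved. The work goes in short steps, Python scripts to look and compute and a tool call to move; the robot and the scene stay as the last step left them, time stands still between calls to the robot, and variables do not carry over. Pictures are saved under pics/ and viewed, at most 10 in all, crops included, and the job is handed in when it is done.

Besides the shell and the picture viewer there is one more tool, called after "Emit:" as name(argument=value, ...) on one line, values as JSON. play_rows: Moves the arm, as the interface text tells. Shift numbers are shares of 0.05 m and turn numbers shares of 8 degrees, none past 1 either way. Its arguments: {"type":"object","properties":{"series":{"type":"array"},"force":{"type":"number"}},"required":["series"]}

```bash
mkdir -p pics; python3 - <<'E'
from station import ctrl, imaging
import cv2,pickle
o=ctrl.get_obs();print(o['t'],o['tool_pos'],o['tool_rot'],o['contact_force'])
d={}
for n in('scene','top'):
    d[n]=imaging.get_image(n);cv2.imwrite(f'pics/{n}0.png',d[n]['color'])
    print(n,d[n]['fx'],d[n]['D'],d[n]['extrinsics'])
pickle.dump(d,open('d0.pkl','wb'))
E
```

```text
0.0 [0.19560833 0.5928725  0.19703679] [-0.49859948 -3.10118636  0.00315221] [-0.05211811  0.47172263 -0.73893332]
scene 361.86607509291696 [-0.03494341  0.          0.          0.          0.        ] [[-0.73156391  0.6816797  -0.01127075  0.37821968]
 [ 0.57152541  0.60416776 -0.55528374 -0.26267967]
 [-0.37171622 -0.41266707 -0.8315846   1.38380407]
 [ 0.          0.          0.          1.        ]]
top 373.7614155894789 [-0.06194102  0.          0.          0.          0.        ] [[-0.02059287 -0.99977579  0.00493041  0.02997483]
 [-0.98637679  0.01951137 -0.16334052  0.54820648]
 [ 0.1632077  -0.00822689 -0.98655743  1.09120237]
 [ 0.          0.          0.          1.        ]]
```

View pics/scene0.png

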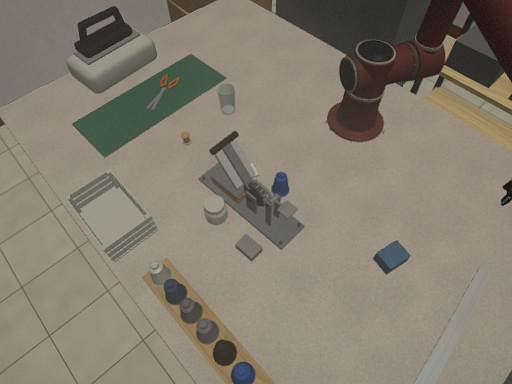

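View pics/top0.png

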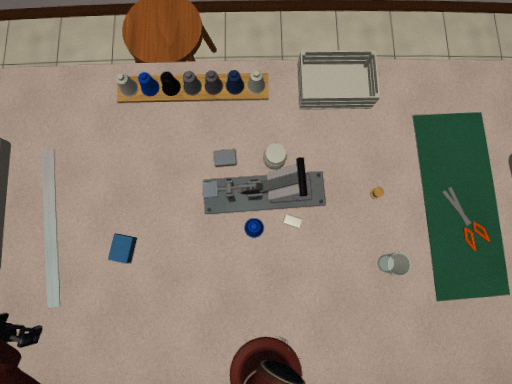

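Top: the press lies roughly along world y. The tab is near (210,189), the bar near (302,177), and the loose items sit around it. Scene: bar near (225,143), tab near (287,210). I'll zoom in on both for precise pixels.

```bash
python3 - <<'E'
import pickle,cv2
d=pickle.load(open('d0.pkl','rb'))
a=d['top']['color'][140:240,195:335];b=d['scene']['color'][125:250,190:310]
cv2.imwrite('pics/topc.png',cv2.resize(a,None,fx=5.5,fy=5.5,interpolation=cv2.INTER_CUBIC)) 
cv2.imwrite('pics/scc.png',cv2.resize(b,None,fx=4.8,fy=4.8,interpolation=cv2.INTER_CUBIC))
E
```

```text
(no output)
```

View pics/topc.png

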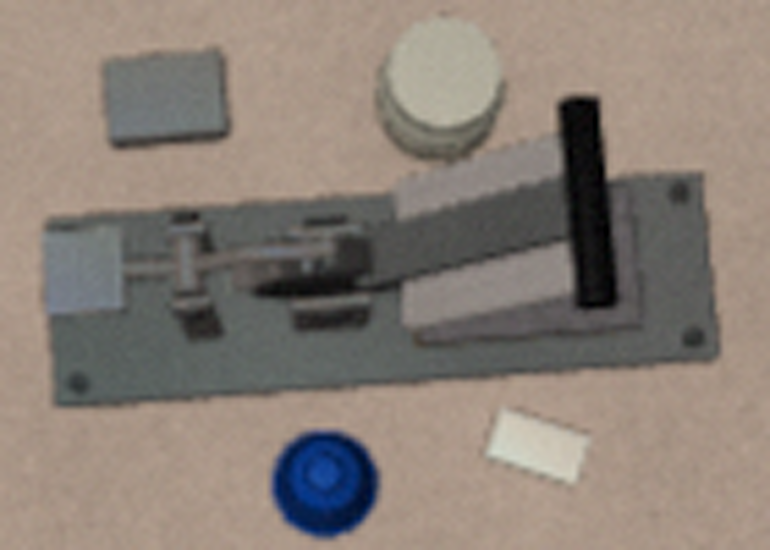

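View pics/scc.png

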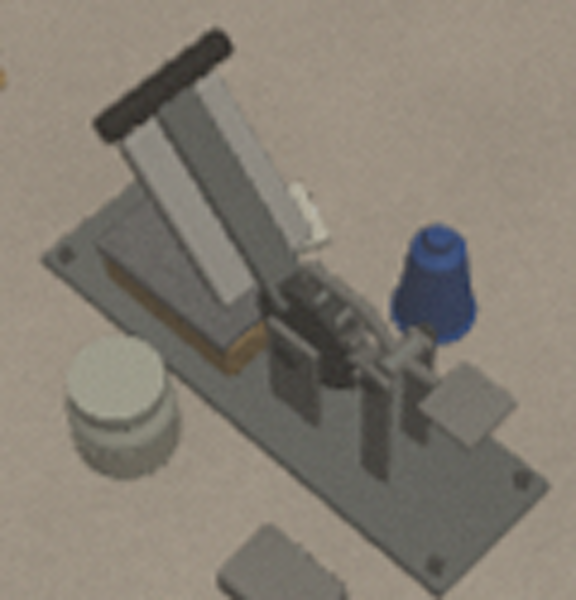

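Crops: in top, the tab centre is at (84,270), bar ends (580,99)/(597,305), base corners (47,218),(703,174),(718,357),(57,404). In scene, the tab is at (468,405), bar ends (108,127)/(221,44), base corners (42,260),(440,596),(549,487). The arm is raised and the pawl engaged. Next: triangulate and fit.

```bash
cat > h.py <<'E'
import numpy as np,cv2,pickle
from scipy.optimize import least_squares
from scipy.spatial.transform import Rotation as R
d=pickle.load(open('d0.pkl','rb'))
def K(c): return np.array([[c['fx'],0,c['cx']],[0,c['fy'],c['cy']],[0,0,1.]])
def und(c,p): return cv2.undistortPoints(np.array(p,float).reshape(-1,1,2),K(c),np.array(c['D'])).reshape(-1,2)
def proj(c,P):
    E=c['extrinsics'];return cv2.projectPoints(np.array(P,float).reshape(-1,3),cv2.Rodrigues(E[:3,:3])[0],E[:3,3],K(c),np.array(c['D']))[0].reshape(-1,2)
def tri(p,q):
    X=cv2.triangulatePoints(d['top']['extrinsics'][:3],d['scene']['extrinsics'][:3],und(d['top'],p).T,und(d['scene'],q).T);return (X[:3]/X[3]).T
T=lambda p:(np.array(p,float)+.5)/5.5-.5+[195,140]
S=lambda p:(np.array(p,float)+.5)/4.8-.5+[190,125]
def W(v,P):
    P=np.array(P,float)/1000;c,s=np.cos(v[2]),np.sin(v[2]);return P@np.array([[c,s,0],[-s,c,0],[0,0,1]])+[v[0],v[1],0]
E
python3 - <<'E'
from h import *
tt=T([[84,270],[580,99],[597,305]]);ss=S([[468,405],[108,127],[221,44]])
print('tab,bar ends',tri(tt,ss).round(4), 'tab size check')
bt=T([[47,218],[703,174],[718,357],[57,404]]);bs=S([[440,596],[42,260],[549,487]])
# top left=tab side (+x); top image up = world +x; 
def mod(v):
    a=v[3];x,z=-185*np.cos(a),85+185*np.sin(a)
    P=[[125,0,139],[x,-50,z],[x,50,z]]
    B=[[160,-55,12],[-220,-55,12],[-220,55,12],[160,55,12]]
    return P,B
def res(v):
    P,B=mod(v);P=W(v,P);B=W(v,B)
    return np.concatenate([proj(d['top'],P)-tt,proj(d['scene'],P)-ss,proj(d['top'],B)-bt,proj(d['scene'],B[[0,1,3]])-bs]).ravel()
for y0 in(1.57,-1.57):
    f=least_squares(res,[.5,0,y0,.9],loss='soft_l1');print(f.x,f.cost);
    if f.cost<200:
        print(f.fun.reshape(-1,2).round(1).tolist());P,_=mod(f.x);print(W(f.x,P))
E
```

```text
tab,bar ends [[ 0.5364  0.1477  0.1386]
 [ 0.5971 -0.0946  0.2292]
 [ 0.5018 -0.1011  0.2222]] tab size check
[0.54318955 0.02300998 1.62156548 0.85725392] 4.635215810556591
[[-0.0, -0.3], [-0.2, -0.2], [0.3, 0.4], [0.1, 0.1], [-0.9, 1.2], [1.1, -0.8], [-0.6, -0.6], [0.2, -0.9], [1.1, 0.3], [-0.7, 0.4], [-0.0, 0.4], [-0.5, -1.2], [1.0, -0.5]]
[[ 0.53684613  0.14784892  0.139     ]
 [ 0.59926989 -0.09538211  0.22486889]
 [ 0.49939874 -0.10045685  0.22486889]]
[ 0.54318955  0.02300998 -4.66161983  0.85725392] 4.635215810556566
[[-0.0, -0.3], [-0.2, -0.2], [0.3, 0.4], [0.1, 0.1], [-0.9, 1.2], [1.1, -0.8], [-0.6, -0.6], [0.2, -0.9], [1.1, 0.3], [-0.7, 0.4], [-0.0, 0.4], [-0.5, -1.2], [1.0, -0.5]]
[[ 0.53684613  0.14784892  0.139     ]
 [ 0.59926989 -0.09538211  0.22486889]
 [ 0.49939874 -0.10045685  0.22486889]]
```

Direct triangulation agrees with the model fit: tab z 0.1386 against 0.139, jaw ≈ 0.857, both within reach. I'll close the fingers and travel toward the tab.

Emit:
play_rows(series=[[0,[-0.4,-0.27,0],[0,0,0]],[0,[-0.8,-0.54,0],[0,0,0]],[0,[-0.8,-0.54,0],[0,0,0]],[0,[-0.8,-0.54,0],[0,0,0]],[0,[-0.8,-0.54,0],[0,0,0]],[0,[-0.8,-0.54,0],[0,0,0]],[0,[-0.8,-0.54,0],[0,0,0]],[0,[-0.8,-0.54,0],[0,0,0]]], force=40)

```text
t: 1.1
tool_pos: [0.418, 0.3046, 0.1981]
tool_rot: [0.5, 3.101, -0.001]
contact_force: [0.6, 0.5, -0.1]
opening: -0.0001
grip_force: 0.0
```

```bash
cat > go.py <<'E'
import sys
from h import *
from station import ctrl
o=ctrl.get_obs();v=[.5432,.0230,1.6216]
p=W(v,[[float(a) for a in sys.argv[1:4]]])[0]
M=R.from_rotvec(o['tool_rot']).as_matrix()
print('t',round(o['t'],2),'pos',o['tool_pos'].round(4),'F',o['contact_force'].round(1),'open',round(o['opening'],4),'target',p.round(4))
print('shares',(M.T@(p-o['tool_pos'])/.05).round(2),'press y axis in tool',(M.T@[-np.sin(v[2]),np.cos(v[2]),0]).round(2),'toolz',M[:,2].round(3))
E
python3 go.py 130 0 180
```

```text
t 1.1 pos [0.418  0.3046 0.1981] F [ 0.6  0.5 -0.1] open -0.0001 target [0.5366 0.1528 0.18  ]
shares [-3.21 -2.14  0.36] press y axis in tool [ 0.93 -0.36 -0.  ] toolz [ 0. -0. -1.]
```

Emit:
play_rows(series=[[0,[-0.8,-0.54,0],[0,0,0]],[0,[-0.8,-0.53,0],[0,0,0]],[0,[-0.8,-0.53,0],[0,0,0]],[0,[-0.6,-0.4,0],[0,0,0]],[0,[-0.2,-0.14,0],[0,0,0.0]],[0,[0,0,0.4],[0,0,0]],[0,[0,0,0],[0,0,0]]])

```text
t: 1.98
tool_pos: [0.5331, 0.1558, 0.1749]
tool_rot: [-0.496, -3.096, 0.002]
contact_force: [-0.8, -0.2, -0.8]
opening: 0.0003
grip_force: 0.0
```

```bash
python3 go.py 130 0 145; python3 - <<'E'
from station import imaging
import cv2
c=imaging.get_image('scene')['color'][90:250,150:350]
cv2.imwrite('pics/s1.png',cv2.resize(c,None,fx=3,fy=3,interpolation=2))
E
```

```text
t 1.98 pos [0.5331 0.1558 0.1749] F [-0.8 -0.2 -0.8] open 0.0003 target [0.5366 0.1528 0.145 ]
shares [-0.09 -0.03  0.6 ] press y axis in tool [ 0.93 -0.36  0.01] toolz [-0.006 -0.    -1.   ]
```

View pics/s1.png

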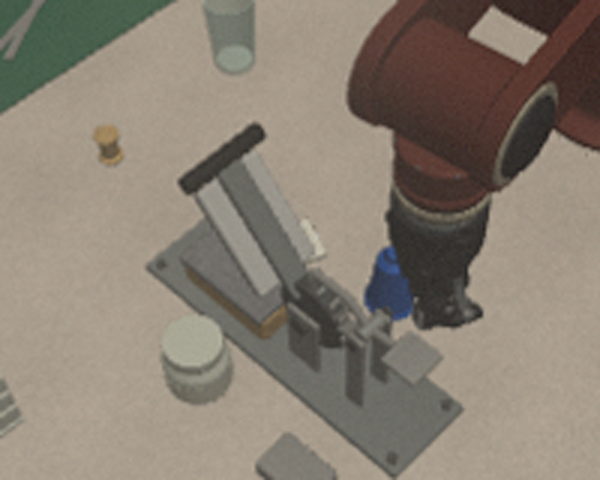

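The gripper tip appears around crop (450,325) → image (300,198), the tab at (287,209). I'll check that against the projection.

```bash
python3 - <<'E'
from h import *
from station import ctrl,imaging
print(proj(d['scene'],[[.5331,.1558,.1749],[.5331,.1558,.22],[.5366,.1528,.139]]).round(1))
o=ctrl.get_obs();print(o['tool_pos'],o['opening'])
w=imaging.get_image('wrist')
X=np.linalg.inv(w['hand_eye']);print(w['hand_eye'].round(3))
M=R.from_rotvec(o['tool_rot']).as_matrix()
P=(W([.5432,.0230,1.6216],[[125,0,139],[104,-22,139],[104,22,139],[146,22,139],[146,-22,139]])-o['tool_pos'])@M
P=np.vstack([P,[[0,0,0]]])
q=cv2.projectPoints(P,cv2.Rodrigues(X[:3,:3])[0],X[:3,3],K(w),np.array(w['D']))[0].reshape(-1,2);print(q.round(1))
im=w['color'].copy()
for a in q: cv2.circle(im,tuple(int(b) for b in a),2,(0,0,255),-1) if abs(a).max()<2000 else 0
t=imaging.get_image('top')['color'][130:250,195:335]
t=cv2.resize(t,(448,384),interpolation=2)
cv2.imwrite('pics/w1.png',cv2.resize(np.hstack([im,t]),(800,320)))
E
```

```text
[[291.  203.3]
 [292.2 194.2]
 [288.5 210.1]]
[0.53379068 0.15607692 0.17615205] 2.0651311882300543e-05
[[ 0.    -0.956 -0.292  0.073]
 [ 1.     0.     0.    -0.002]
 [-0.    -0.292  0.956 -0.175]
 [ 0.     0.     0.     1.   ]]
[[248.3 211.5]
 [232.4 248.1]
 [207.9 193.6]
 [265.5 172. ]
 [287.5 228.8]
 [258.6 224.8]]
```

View pics/w1.png

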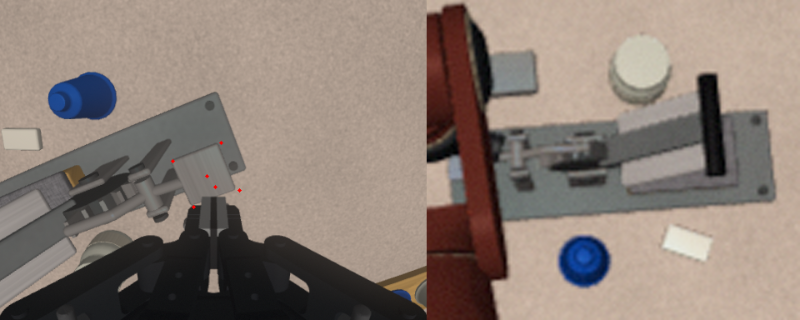

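The wrist view confirms the tab estimate (predicted corners lie on its corners), but the fingertip doesn't quite match where I expected it. One close look.

```bash
python3 - <<'E'
from h import *
from station import ctrl,imaging
o=ctrl.get_obs();M=R.from_rotvec(o['tool_rot']).as_matrix()
s=imaging.get_image('scene');im=cv2.resize(s['color'][150:230,255:335],None,fx=5,fy=5,interpolation=2)
w=imaging.get_image('wrist');im2=cv2.resize(w['color'][170:270,205:305],None,fx=4,fy=4,interpolation=2)
X=np.linalg.inv(w['hand_eye'])
for P,c in(([0,0,0],(0,0,255)),([0,0,-.073],(0,255,0)),([.011,0,0],(255,0,0)),([0,.0145,0],(0,255,255))):
    q=proj(s,M@P+o['tool_pos'])[0];cv2.circle(im,tuple(int(v) for v in (q-[255,150])*5),3,c,-1)
    q=cv2.projectPoints(np.array([P],float),cv2.Rodrigues(X[:3,:3])[0],X[:3,3],K(w),np.array(w['D']))[0].ravel();cv2.circle(im2,tuple(int(v) for v in (q-[205,170])*4),3,c,-1)
cv2.imwrite('pics/z1.png',np.hstack([np.clip(im*1.6,0,255).astype(np.uint8),im2]))
E
```

```text
(no output)
```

View pics/z1.png

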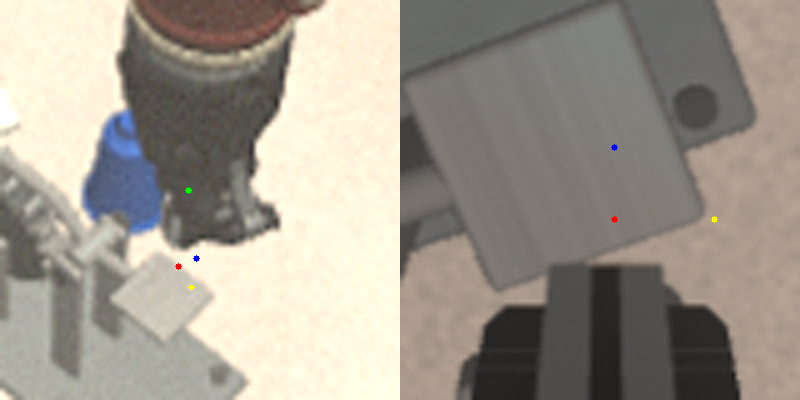

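The tab lies under the fingertips either way. The fingers look about 1 cm off or shorter than nominal, which still lands on the 42x44 mm tab, so I'll descend using force.

Emit:
play_rows(series=[[0,[0,0,0.3],[0,0,0]],[0,[-0.05,0,0.2],[0,0,0]],[0,[0,0,0.1],[0,0,0]],[0,[0,0,0.08],[0,0,0]],[0,[0,0,0.08],[0,0,0]],[0,[0,0,0],[0,0,0]]])

```text
t: 2.98
tool_pos: [0.5379, 0.1546, 0.1401]
tool_rot: [-0.499, -3.101, 0.0]
contact_force: [0.5, 0.3, -0.6]
opening: 0.0
grip_force: 0.0
```

Emit:
play_rows(series=[[0,[0,0,0.06],[0,0,0]],[0,[0,0,0.06],[0,0,0]],[0,[0,0,0.06],[0,0,0]]])

```text
t: 3.35
tool_pos: [0.5381, 0.1546, 0.1311]
tool_rot: [0.499, 3.102, 0.0]
contact_force: [0.1, 0.6, 0.9]
opening: 0.0001
grip_force: 0.0
```

Emit:
play_rows(series=[[0,[0,0,0.06],[0,0,0]],[0,[0,0,0.06],[0,0,0]],[0,[0,0,0],[0,0,0]]])

```text
t: 3.72
tool_pos: [0.5378, 0.1546, 0.1249]
tool_rot: [-0.499, -3.101, 0.0]
contact_force: [-0.7, -0.6, 0.0]
opening: 0.0002
grip_force: 0.0
```

```bash
python3 - <<'E'
from h import *
from station import ctrl,imaging
s=imaging.get_image('scene');im=cv2.resize(s['color'][165:245,250:330],None,fx=5,fy=5,interpolation=2)
w=imaging.get_image('wrist');im2=cv2.resize(w['color'][150:290,185:325],(400,400),interpolation=2)
cv2.imwrite('pics/z2.png',np.hstack([np.clip(im*1.6,0,255).astype(np.uint8),im2]))
E
```

```text
(no output)
```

View pics/z2.png

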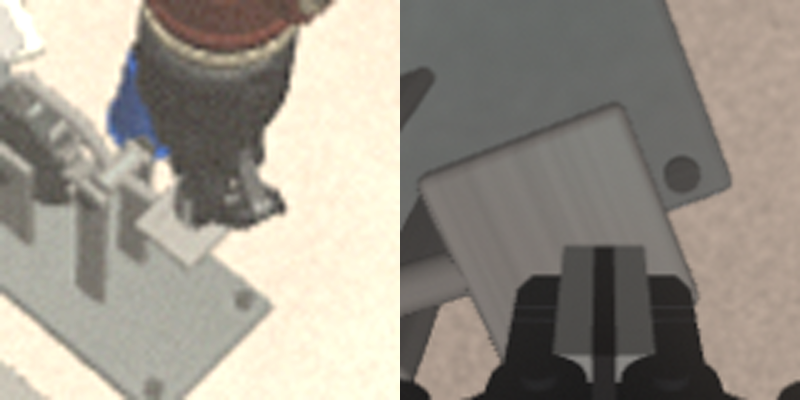

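The fingertips are over the tab but still a little above it, toward its robot side. I'll shift about 8 mm along tool x and keep lowering.

Emit:
play_rows(series=[[0,[0.15,-0.06,0],[0,0,0]],[0,[0,0,0.06],[0,0,0]],[0,[0,0,0.06],[0,0,0]],[0,[0,0,0],[0,0,0]]])

```text
t: 4.32
tool_pos: [0.5297, 0.1541, 0.1188]
tool_rot: [-0.499, -3.101, 0.0]
contact_force: [-0.2, -0.1, 0.1]
opening: -0.0
grip_force: 0.0
```

Emit:
play_rows(series=[[0,[0,0,0.06],[0,0,0]],[0,[0,0,0.06],[0,0,0]]])

```text
t: 4.58
tool_pos: [0.5301, 0.1541, 0.1131]
tool_rot: [0.499, 3.102, 0.0]
contact_force: [-0.7, 0.2, 0.7]
opening: -0.0003
grip_force: 0.0
```

```bash
python3 - <<'E'
from h import *
from station import ctrl,imaging
o=ctrl.get_obs();print(o['tool_pos'],o['contact_force'],o['wrist_torque'])
w=imaging.get_image('wrist');X=np.linalg.inv(w['hand_eye'])
M=R.from_rotvec(o['tool_rot']).as_matrix()
im=w['color'].copy();v=[.5432,.0230,1.6216]
for a,c in((0,(0,0,255)),(.15,(0,255,0)),(.3,(255,0,0))):
    L=[]
    for x,y in((32,-22),(32,22),(74,22),(74,-22)):
        L.append([72+x*np.cos(a)+9*np.sin(a),y,130+9*np.cos(a)-x*np.sin(a)])
    P=(W(v,L)-o['tool_pos'])@M
    q=cv2.projectPoints(P,cv2.Rodrigues(X[:3,:3])[0],X[:3,3],K(w),np.array(w['D']))[0]
    cv2.polylines(im,[(q*16).astype(np.int32)],True,c,1,cv2.LINE_AA,4)
s=imaging.get_image('scene');s2=cv2.resize(s['color'][165:245,250:330],(380,380),interpolation=2)
cv2.imwrite('pics/z3.png',np.hstack([np.clip(s2*1.6,0,255).astype(np.uint8),cv2.resize(im[130:290,165:325],(380,380),interpolation=2)]))
E
```

```text
[0.53007796 0.15411741 0.11311233] [-0.68338825  0.16079197  0.66772981] [ 0.02715709 -0.04732178 -0.00370004]
```

View pics/z3.png

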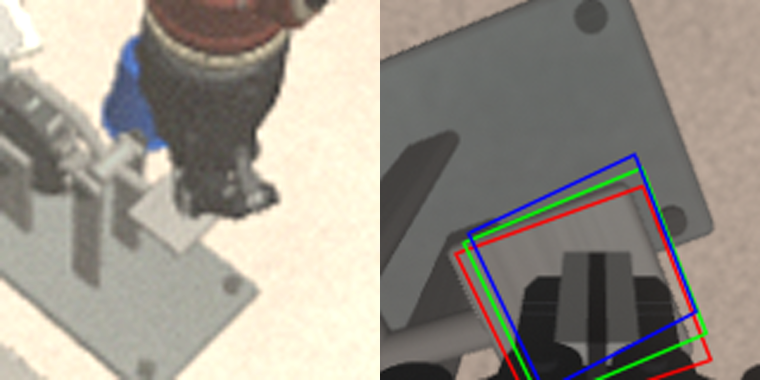

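The tab still matches the unpressed outline (red) and there's no contact yet, so I'll keep lowering.

Emit:
play_rows(series=[[0,[0,0,0.06],[0,0,0]],[0,[0,0,0.06],[0,0,0]]])

```text
t: 4.92
tool_pos: [0.5301, 0.1541, 0.1072]
tool_rot: [0.499, 3.102, 0.0]
contact_force: [-0.1, -0.3, -0.1]
opening: -0.0001
grip_force: 0.0
```

Emit:
play_rows(series=[[0,[0,0,0.06],[0,0,0]],[0,[0,0,0.06],[0,0,0]]])

```text
t: 5.18
tool_pos: [0.5301, 0.1546, 0.1018]
tool_rot: [0.499, 3.102, 0.002]
contact_force: [-3.1, 2.5, 3.9]
opening: 0.0001
grip_force: 2.0
```

```bash
python3 - <<'E'
from h import *
from station import ctrl,imaging
o=ctrl.get_obs();print(o['t'],o['tool_pos'],o['contact_force'],o['wrist_torque'])
M=R.from_rotvec(o['tool_rot']).as_matrix();print('tool F',M.T@o['contact_force'])
w=imaging.get_image('wrist');s=d['scene']
cv2.imwrite('pics/w3.png',w['color'])
H=w['hand_eye'];print(w['fx'],w['cx'],w['cy'],w['D'])
def rayw(px):
    u=und(w,[px])[0];r=H[:3,:3]@[u[0],u[1],1];return H[:3,3],r
# scene tip at z1 pose, in tool coords
t0=np.array([.5338,.1561,.1762]);M0=R.from_rotvec([-.497,-3.098,.002]).as_matrix()
E=s['extrinsics'];
for sp,wp in(((292,199.6),(257,236)),):
    u=und(s,[sp])[0];c=M0.T@(-E[:3,:3].T@E[:3,3]-t0);r=M0.T@(E[:3,:3].T@[u[0],u[1],1])
    a,b=rayw(wp);L=np.linalg.lstsq(np.c_[r,-b],a-c,rcond=None)[0]
    print('tip tool',c+L[0]*r,a+L[1]*b)
E
```

```text
5.175 [0.53012706 0.15458946 0.10181619] [-3.09888634  2.53314099  3.94059897] [ 0.31199087  0.3351568  -0.00544723]
tool F [ 3.737016    1.43805232 -3.93890049]
326.1491673887281 255.93052568808972 191.91016027987513 [-0.09640712  0.          0.          0.          0.        ]
tip tool [ 1.82252800e-03  4.62661085e-05 -1.75960331e-02] [ 0.00114886 -0.00099482 -0.01790198]
```

Contact appeared (about 4 N vertical plus some lateral) lower than expected. I'll use my last picture to see exactly where.

```bash
python3 - <<'E'
from h import *
from station import imaging
s=imaging.get_image('scene');a=cv2.resize(s['color'][170:230,255:315],(480,480),interpolation=2);a=np.clip(a*1.7,0,255).astype(np.uint8)
w=cv2.imread('pics/w3.png')[140:340,176:336];w=np.clip(cv2.resize(w,(320,400),interpolation=2)*1.5,0,255).astype(np.uint8)
w=cv2.copyMakeBorder(w,0,80,0,0,cv2.BORDER_CONSTANT)
cv2.imwrite('pics/z4.png',np.hstack([a,w]))
E
```

```text
(no output)
```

View pics/z4.png

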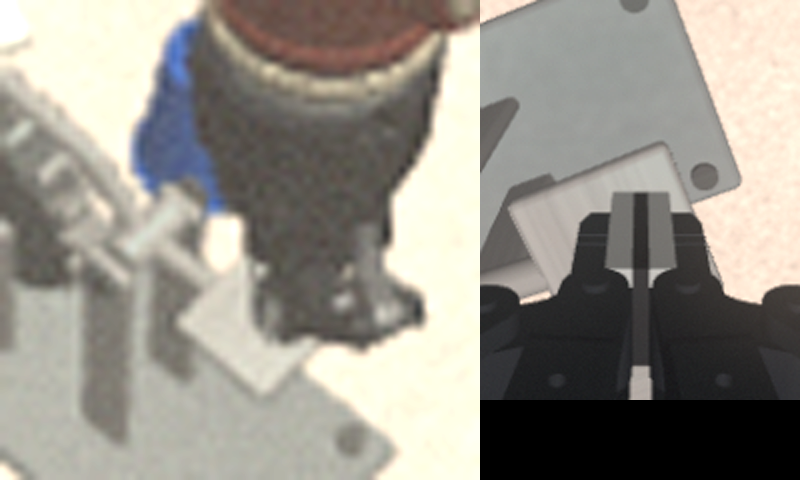

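Both views show the fingertips on top of the tab (scene: tip (270,335) lies over the tab; wrist: tab under the fingers). The 4 N also matches the pawl friction, so I'll continue pressing until the stop.

Emit:
play_rows(series=[[0,[0,0,0.06],[0,0,0]],[0,[0,0,0.06],[0,0,0]]])

```text
t: 5.52
tool_pos: [0.5301, 0.1546, 0.0954]
tool_rot: [0.498, 3.102, 0.001]
contact_force: [-1.4, 3.5, 4.9]
opening: -0.0002
grip_force: 2.1
```

Emit:
play_rows(series=[[0,[0,0,0.06],[0,0,0]],[0,[0,0,0.06],[0,0,0]]])

```text
t: 5.78
tool_pos: [0.5302, 0.1541, 0.0893]
tool_rot: [0.499, 3.101, 0.0]
contact_force: [-2.0, 2.8, 10.8]
opening: 0.0002
grip_force: 5.7
```

Emit:
play_rows(series=[[0,[0,0,0.04],[0,0,0]]])

```text
t: 5.9
tool_pos: [0.5304, 0.1542, 0.0889]
tool_rot: [0.499, 3.101, 0.0]
contact_force: [-6.4, 1.8, 15.8]
opening: -0.0004
grip_force: 8.1
```

Emit:
play_rows(series=[[0,[0,0,0.04],[0,0,0]]])

```text
t: 6.02
tool_pos: [0.5306, 0.1542, 0.0885]
tool_rot: [0.499, 3.101, -0.0]
contact_force: [-10.6, 0.9, 24.0]
opening: -0.0001
grip_force: 11.6
```

Stop reached: force climbs to 24 N without motion after about 16 mm of sinking. I'll lift off straight up and check the tab angle numerically.

Emit:
play_rows(series=[[0,[0,0,-0.3],[0,0,0]],[0,[0,0,-0.7],[0,0,0]],[0,[0,0,-0.8],[0,0,0]],[0,[0,0,-0.8],[0,0,0]],[0,[0,0,-0.6],[0,0,0]],[0,[0,0,-0.3],[0,0,0]]])

```text
t: 6.78
tool_pos: [0.5307, 0.1535, 0.2618]
tool_rot: [0.499, 3.099, -0.001]
contact_force: [0.0, -0.3, -0.5]
opening: -0.0003
grip_force: 0.0
```

```bash
python3 - <<'E'
from h import *
from station import ctrl,imaging
o=ctrl.get_obs();w=imaging.get_image('wrist');X=np.linalg.inv(w['hand_eye']);M=R.from_rotvec(o['tool_rot']).as_matrix()
g=cv2.GaussianBlur(cv2.cvtColor(w['color'],6).astype(np.float32),(0,0),1.0);gm=np.hypot(cv2.Sobel(g,5,1,0),cv2.Sobel(g,5,0,1))
def pr(P):return cv2.projectPoints(np.array(P),cv2.Rodrigues(X[:3,:3])[0],X[:3,3],K(w),np.array(w['D']))[0].reshape(-1,2)
best=[]
for a in np.arange(0,.36,.03):
    n=np.linspace(-18,18,30);m=np.linspace(36,70,30)
    xy=np.r_[np.c_[m,0*m+22],np.c_[n*0+74,n],np.c_[m,0*m-22]]
    L=np.c_[72+xy[:,0]*np.cos(a)+9*np.sin(a),xy[:,1],130+9*np.cos(a)-xy[:,0]*np.sin(a)]
    P=(W([.5432,.0230,1.6216],L)-o['tool_pos'])@M;q=pr(P)
    sc=max((cv2.remap(gm,(q[:,0]+i).astype(np.float32),(q[:,1]+j).astype(np.float32),1).mean(),i,j) for i in range(-8,9) for j in range(-8,9))
    print(round(a,2),[round(float(v),1) for v in sc])
E
python3 go.py -121 0 255
```

```text
0.0 [49.8, -5.0, -2.0]
0.03 [50.6, -5.0, -1.0]
0.06 [59.4, 8.0, -8.0]
0.09 [68.2, 8.0, -8.0]
0.12 [73.8, 8.0, -8.0]
0.15 [74.5, 8.0, -8.0]
0.18 [69.3, 8.0, -8.0]
0.21 [64.6, 8.0, -7.0]
0.24 [63.0, -5.0, 0.0]
0.27 [64.3, -5.0, 1.0]
0.3 [68.3, -4.0, 1.0]
0.33 [68.6, -4.0, 1.0]
t 6.83 pos [0.5312 0.1537 0.2632] F [0.5 0.7 1.8] open 0.0001 target [ 0.5493 -0.0978  0.255 ]
shares [-1.92 -4.66  0.17] press y axis in tool [ 0.93 -0.36 -0.  ] toolz [ 0.004 -0.    -1.   ]
```

The fit favours a ≈ 0.30 (fully pressed) at the small offset seen before. Now over the bar.

Emit:
play_rows(series=[[0,[-0.15,-0.36,0],[0,0,0]],[0,[-0.3,-0.75,0],[0,0,0]],[0,[-0.3,-0.75,0],[0,0,0]],[0,[-0.3,-0.75,0],[0,0,0]],[0,[-0.3,-0.75,0],[0,0,0]],[0,[-0.3,-0.75,0],[0,0,0]],[0,[-0.2,-0.45,0],[0,0,0]],[0,[-0.07,-0.1,0],[0,0,0]]])

```text
t: 7.82
tool_pos: [0.5469, -0.0992, 0.2578]
tool_rot: [-0.503, -3.097, -0.0]
contact_force: [-1.0, 0.4, 0.2]
opening: -0.0001
grip_force: 0.0
```

```bash
python3 go.py -124 0 230
```

```text
t 7.83 pos [ 0.5469 -0.0992  0.2578] F [-1.   0.4  0.2] open -0.0001 target [ 0.5495 -0.1008  0.23  ]
shares [-0.06 -0.01  0.56] press y axis in tool [ 0.93 -0.36  0.  ] toolz [-0.004  0.001 -1.   ]
```

Emit:
play_rows(series=[[0,[0,0,0.25],[0,0,0]],[0,[0,0,0.15],[0,0,0]],[0,[0,0,0.1],[0,0,0]],[0,[0,0,0.1],[0,0,0]]])

```text
t: 8.32
tool_pos: [0.5481, -0.0966, 0.2299]
tool_rot: [-0.497, -3.102, -0.0]
contact_force: [-0.5, 1.0, 0.5]
opening: -0.0001
grip_force: 0.0
```

Emit:
play_rows(series=[[0,[0,0,0.1],[0,0,0]],[0,[0,0,0.1],[0,0,0]]])

```text
t: 8.57
tool_pos: [0.5482, -0.0971, 0.2202]
tool_rot: [0.498, 3.101, -0.0]
contact_force: [-0.0, -0.2, -0.2]
opening: 0.0001
grip_force: 0.0
```

Emit:
play_rows(series=[[0,[0,0,0.08],[0,0,0]],[0,[0,0,0.08],[0,0,0]]])

```text
t: 8.82
tool_pos: [0.5482, -0.0973, 0.2121]
tool_rot: [0.499, 3.102, -0.0]
contact_force: [-0.0, -0.8, 0.2]
opening: -0.0003
grip_force: 0.0
```

Emit:
play_rows(series=[[0,[0,0,0.08],[0,0,0]],[0,[0,0,0.08],[0,0,0]]])

```text
t: 9.07
tool_pos: [0.5482, -0.0972, 0.2041]
tool_rot: [0.499, 3.102, -0.0]
contact_force: [1.2, 0.5, -0.2]
opening: 0.0006
grip_force: 0.0
```

Emit:
play_rows(series=[[0,[0,0,0.06],[0,0,0]],[0,[0,0,0.06],[0,0,0]]])

```text
t: 9.32
tool_pos: [0.5483, -0.0986, 0.2005]
tool_rot: [0.499, 3.1, -0.005]
contact_force: [-4.3, -5.3, 10.5]
opening: -0.0002
grip_force: 5.6
```

Contact lands at the same fingertip offset (~34 mm) as at the tab, so the heights agree. Now follow the arc.

Emit:
play_rows(series=[[0,[-0.06,-0.17,0.18],[0,0,0]],[0,[-0.06,-0.17,0.18],[0,0,0]],[0,[-0.05,-0.13,0.18],[0,0,0]]])

```text
t: 9.7
tool_pos: [0.5501, -0.1249, 0.1745]
tool_rot: [0.499, 3.097, -0.008]
contact_force: [-3.8, -5.8, 9.3]
opening: -0.0003
grip_force: 4.6
```

Emit:
play_rows(series=[[0,[-0.05,-0.13,0.18],[0,0,0]],[0,[-0.04,-0.11,0.19],[0,0,0]]])

```text
t: 9.95
tool_pos: [0.5509, -0.1385, 0.1561]
tool_rot: [0.499, 3.096, -0.01]
contact_force: [-2.0, -6.8, 9.8]
opening: -0.0
grip_force: 4.4
```

Past the toothed range (a ≈ 0.54) at about 10 N, so the pawl is free. Continuing.

Emit:
play_rows(series=[[0,[-0.03,-0.07,0.19],[0,0,0]],[0,[-0.03,-0.07,0.2],[0,0,0]],[0,[-0.03,-0.07,0.2],[0,0,0]],[0,[-0.02,-0.06,0.21],[0,0,0]]])

```text
t: 10.45
tool_pos: [0.5523, -0.1519, 0.1152]
tool_rot: [0.498, 3.096, -0.006]
contact_force: [0.0, -3.2, 5.2]
opening: -0.0
grip_force: 2.5
```

Emit:
play_rows(series=[[0,[-0.02,-0.05,0.21],[0,0,0]],[0,[-0.01,-0.03,0.22],[0,0,0]],[0,[-0.01,-0.03,0.22],[0,0,0]]])

```text
t: 10.82
tool_pos: [0.5512, -0.1558, 0.0802]
tool_rot: [0.498, 3.1, -0.001]
contact_force: [1.2, -2.3, 3.6]
opening: -0.0001
grip_force: 2.0
```

Emit:
play_rows(series=[[0,[0,-0.03,0.18],[0,0,0]],[0,[0,-0.02,0.14],[0,0,0]]])

```text
t: 11.08
tool_pos: [0.5497, -0.157, 0.0634]
tool_rot: [-0.499, -3.101, -0.003]
contact_force: [1.8, 0.9, 3.0]
opening: -0.0002
grip_force: 1.6
```

Emit:
play_rows(series=[[0,[0,0,0.06],[0,0,0]],[0,[0,0,0.04],[0,0,0]]])

```text
t: 11.32
tool_pos: [0.5496, -0.1572, 0.0614]
tool_rot: [-0.498, -3.1, -0.002]
contact_force: [-7.7, 4.4, 20.9]
opening: 0.0003
grip_force: 10.7
```

The stop is at 0.0614, against 0.061 predicted for shut. A little firmer push, then lift off.

Emit:
play_rows(series=[[0,[0,0,0.05],[0,0,0]],[0,[0,0,0],[0,0,0]]])

```text
t: 11.58
tool_pos: [0.5497, -0.1572, 0.0612]
tool_rot: [-0.498, -3.1, -0.001]
contact_force: [-10.4, 5.4, 26.3]
opening: -0.0001
grip_force: 13.1
```

Emit:
play_rows(series=[[0,[0,0,-0.2],[0,0,0]],[0,[0,0,-0.6],[0,0,0]],[0,[0,0,-0.8],[0,0,0]],[0,[0,0,-0.8],[0,0,0]],[0,[0,0,-0.8],[0,0,0]],[0,[0.6,0,-0.5],[0,0,0]],[0,[0.8,0,0],[0,0,0]],[0,[0,0,0],[0,0,0]]])

```text
t: 12.58
tool_pos: [0.481, -0.1346, 0.2403]
tool_rot: [-0.498, -3.099, -0.002]
contact_force: [1.1, -0.7, -1.0]
opening: 0.0002
grip_force: 0.0
```

```bash
python3 - <<'E'
from h import *
from station import ctrl,imaging
o=ctrl.get_obs();print(o['t'],o['tool_pos'],o['contact_force'])
v=[.5432,.0230,1.6216]
s=imaging.get_image('scene');g=s['color'].max(2)
for a in(0,.1,.86):
    L=[[-185*np.cos(a),y,85+185*np.sin(a)] for y in np.linspace(-42,42,30)];q=proj(s,W(v,L)).astype(np.float32)
    print(a,cv2.remap(g,q[:,0],q[:,1],1).ravel().mean(),q[[0,-1]].tolist())
df=cv2.absdiff(s['color'],d['scene']['color']).max(2)
for n,(u,w) in dict(tub=(215,208),tin=(248,247),tumb=(227,98),box=(392,257),spool=(185,138),cone=(281,183)).items(): print(n,df[w-8:w+8,u-8:u+8].mean().round(1))
E
```

```text
12.575 [ 0.4810125  -0.13460343  0.24029048] [ 1.11680559 -0.65481661 -1.00070277]
0 64.53333333333333 [[204.7633819580078, 168.07830810546875], [223.94395446777344, 153.3066864013672]]
0.1 90.36666666666666 [[204.19496154785156, 164.71559143066406], [223.64767456054688, 149.84153747558594]]
0.86 159.06666666666666 [[213.37127685546875, 150.6197052001953], [234.88287353515625, 134.4096221923828]]
tub 5.6
tin 4.8
tumb 36.9
box 4.2
spool 5.3
cone 4.4
```

```bash
python3 - <<'E'
from h import *
from station import imaging
t=imaging.get_image('top');df=cv2.absdiff(t['color'],d['top']['color']).max(2)
for n,(u,w) in dict(tumb=(395,263),tub=(275,156),chalk=(292,221),cone=(254,228),tin=(225,158),spool=(377,193)).items(): print(n,df[w-9:w+9,u-9:u+9].mean().round(1))
s=imaging.get_image('scene');g=s['color'].max(2)
for a in(-.04,0,.04,.08):
    q=proj(s,W([.5432,.0230,1.6216],[[-185*np.cos(a),y,85+185*np.sin(a)] for y in np.linspace(-42,42,30)])).astype(np.float32);print(a,cv2.remap(g,q[:,0],q[:,1],1).mean())
print(proj(s,[[.481,-.135,.24],[.481,-.135,.4],[.481,-.135,.34]]))
E
```

```text
tumb 21.3
tub 24.7
chalk 68.0
cone 18.0
tin 20.3
spool 99.2
-0.04 71.9
0 63.766666666666666
0.04 62.333333333333336
0.08 67.93333333333334
[[233.45901611 119.85570035]
 [229.4788293   75.6252853 ]
 [231.09282446  93.58579973]]
```

The bar's darkest band sits at a ≈ 0.02, which is 0 within error, and the force stop agrees. The tumbler difference in the scene view is the gripper occluding it. Handing in.

```bash
python3 -c "
from station import ctrl
print(ctrl.finish_job())"
```

```text
the job is handed in; nothing more can be done
None
```

The job is handed in at about 12.6 s of the 43 s: the pawl tab was pressed to its stop, then the arm pushed down to its stop so the press is shut, and the robot is clear; four loose items checked unchanged in the scene camera, but the robot hid the tumbler and my views of the chalk block were inconclusive.

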